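# Put the chuck jaw back in its slide-lid case

### The arm

A 6-joint arm with a two-finger parallel gripper is mounted at the origin on the work surface. World frame = base frame: x ahead of the robot, y to its left, z up, the work surface at z = 0. Lengths are in m, angles in rad, forces in N, time in s.
With the tool pointing down it reaches from about 0.225 to 0.725 m from the base axis. Payload 3.1 kg.
Tool frame: the origin (TCP) lies at the very end of the fingers, on their centre line; the grasp point (between the pads) lies 19 mm behind it; z points along the fingers, y is the line along which they close (so a half turn about z gives the same grasp; the last joint's range is limited). The gripper opens to 85 mm and grips with 20 to 120 N. Pads are 22 mm wide; open, the fingers measure 114 mm over their backs; the gripper's body (76 mm by 85 mm) begins 54 mm behind the grasp point. The pads swing forward as they close: fully open they stand 13 mm farther back than shut.
Start: joints at [-1.233, 0.048, 0.099, 1.622, 0, 1.443], TCP at [0.236, -0.469, 0.231] pointing down, gripper open.
Joint ranges: [-2.91, 2.91], [-0.99, 1.94], [-1.21, 1.42], [-2.12, 2.29], [-1.49, 1.47], [-3.14, 3.14]. Speed limits (rad/s): [2.79, 2.79, 3.14, 3.14, 3.14, 3.14].

### API

Orientations are given as a unit quaternion [x, y, z, w].
In Python, from station import ctrl gives the robot as it stands. The module is installed in compiled form; this text tells all that it offers.
- The arm moves only by the shell command python3 -m inch 'ROWS' [FORCE]. ROWS is JSON, a list of rows, each a list of 3 entries, a list of its own where there are three numbers: the shift along the world's x, y, z in mm, then the turn, a rotation vector about the world's x, y, z in degrees, then the opening in per cent of the stroke, from 0 (shut) to 100 (fully open). In form: [[[dx, dy, dz], [rx, ry, rz], claw], ...]. A call has 1 to 10 rows; each row is the pose to reach, as a shift and turn from the pose commanded when the call began; what a row does not reach only later rows make up. A row lasts 1/8 s, in which the tool goes at most 62.5 mm and 10.7 degrees, less where a joint would pass 70% of its speed; a pose out of reach is approached as far as the arm can. A call with a gripper value outside its range is refused whole. The fingers move at their own pace and stop on an object; FORCE is the grip in N (left out, the last holds). Time passes only in rows, so rows that repeat a pose let the fingers close. It gives the time, the measured TCP pose, the force, the opening and the grip force at its end, in the units of the state.
- ctrl.read_state(): the state, without advancing time (a new reading comes with each control period).
- ctrl.grab_frame(name): name is "scene" or "top" or "wrist"; returns the picture (420x560x3 uint8, red, green, blue); there is no depth.
- ctrl.calibration(name): a dict with "intrinsics" (3x3 intrinsics, pixels), "distortion" ([k1, k2, p1, p2, k3] as OpenCV has them; the pictures are not rectified), "R" (3x3) and "t" (3): a world point X has camera coordinates R X + t; the wrist camera has in their place "mount" (4x4, takes a point from camera to tool coordinates, whose origin is the TCP and whose axes are the flange's). Camera axes: x right, y down, z forward; pixel columns grow to the right and rows downward; lengths in m; the calibration is good to about 2 mm. A picture is of the moment at which its call begins: read the wrist's pose just before it. calibration takes no time and is no camera call.
- ctrl.close_job(): hands the job in; it is judged then, once.
The state is a dict: "t": time; "joints": joint angles; "joint_velocities": joint speeds; "tau": joint torques, N m; "position": TCP position; "eef_rot": TCP orientation; "contact_force": force on the tool from outside, world axes, zero at the start; "moment": the same for the moment, N m; "opening": opening from 0.0 (shut) to 1.0 (fully open); "grip_force": force on a finger pad.
Only numpy, scipy, OpenCV 4.12 (cv2) and the standard library are available. Lean on these libraries where they do the work, as an engineer would, in place of code of your own. Each camera call takes 0.05 s, during which the arm holds its last target. There are 200 camera calls.

### The job

Set the loose stepped chuck jaw gently down in the open compartment of the jaw case, then slide the steel lid along its rails over it until its spring tab clicks down behind the ledge, so that the lid is shut and caught. Stop pushing at the click: do not force the lid or bang the jaw down, and leave the dial indicator stand standing where it is.

Things in the scene. Friction and masses are not known exactly. Their poses are not given: they have to be found in the camera images.
- jaw: Bare steel lathe chuck jaw, loose, 56 long (x) x 22 wide (y) x 30 mm high, 0.16-0.29 kg. From the side a staircase: 30 mm high for x -28 to -8, 22 high to x = 10, 14 high to x = 28; centre of mass at x = -5. Origin: centre of its underside, z up. A plain steel block (60x20x28) and a steel ring (44 across) lie near it, change places with it and are not needed.
- case: Fixed green jaw case, 302 long (x -152 to 150 mm) x 119 wide (y) x 45 mm high to the deck the lid slides on. Origin: on the bench under the case, z up; x is the way the lid closes. Aluminium rails on both long sides hold the lid's edges (1.5 mm play): tops 57 mm above the bench, 89 mm between their lips. Lid and case must not press on each other with over 18 N: pushes below 11 N are safe.
- pocket (a point): Centre of the floor of the case's open compartment, 6 mm above the bench, 45 mm along the case's x. The compartment is 70 mm long (x) x 84 wide (y) x 39 deep; the fingers must stay within these walls when they let go. The jaw goes in lying flat, any way round. It must not hit or press on the case with over 40 N.
- catch_mid (a point): Nominal middle of the catch on the deck at the case's +x end: a ledge 24 wide, 30 long, 5.5 mm high, rounded in front, square behind, with stop blocks beside it for the lid's front edge. This catch is adjustable and really sits up to 14 mm either way along x, which is not reported: caught, the lid's origin is at 30 to 59 mm on the case's x, the stop 1.5 mm past the click.
- lid: Loose steel slide lid, captive in the rails and drawn back, 100 long (x) x 100 wide (y) x 5 mm thick, 0.3 kg. Origin: middle of its underside, 45 mm above the bench; x as the case's x; drawn back its origin is at -95 to -81 mm on the case's x. A spring tab 20 wide at the front reaches from x = 36 to 87 mm, under 10 mm above the origin; leave it free.
- ridge (a point): Middle of the lid's upright black thumb ridge, to be pushed (or pinched) from above: 10 mm thick along the lid's x, 40 wide (y), 18 mm high; this point is 14 mm above and 15 mm behind the lid's origin, 9 mm below the ridge's top, 59 mm above the bench.
- tab (a joint): Bend of the lid's spring tab, rad: 0 at rest, about 0.04 while its nose rides on the ledge for some 25 mm, 0 once dropped behind it; then it cannot be drawn back. Sliding the lid takes about 1 N; mounting the ledge 4 to 10 N; riding on it 2 to 5 N; at the click the push falls to about 0 and 1.5 mm on it rises hard at the stop.
- stand: Dial indicator on a rod with a green magnetic base, 55 x 50 mm at the foot, 200 mm tall, 1.4 kg, at the far side of the bench; origin at the centre of its underside. The dial sticks out 100 mm towards its +y at 140 to 190 mm height. Leave it.
There are look-alikes about, which are no part of the job. What is shaped like the lid but pink is not meant.

How it is judged:
By the outcome, as a careful person would: the job done as asked, in the order asked, and still so for the second after the job is handed in, with the robot touching nothing.
It also fails if it takes over 72 s, if anything falls off the work surface, if the arm or the gripper's body presses on something with over 40 N, if the wrist force passes 120 N, or if a joint passes its speed limit or range.

## Working session

There is one attempt and no reset: what is moved stays moved. The work goes in short steps, Python scripts to look and compute and a shell command to move; the robot and the scene stay as the last step left them, time stands still between calls to the robot, and variables do not carry over. Pictures are saved under pics/ and viewed, at most 10 in all, crops included, and the job is handed in when it is done.

```bash
mkdir -p pics; python3 - <<'E'
from station import ctrl
import cv2,numpy as np
s=ctrl.read_state();print(s)
for n in("scene","top"):
    c=ctrl.calibration(n);print(n,{k:np.round(v,4).tolist() for k,v in c.items()})
    cv2.imwrite(f"pics/{n}.png",cv2.resize(ctrl.grab_frame(n)[:,:,::-1],(800,600),interpolation=cv2.INTER_CUBIC))
print(ctrl.calibration("wrist"))
E
```

```text
{'t': 0.0, 'joints': array([-1.23277726e+00,  4.87501547e-02,  9.75400896e-02,  1.62201621e+00,
       -1.34873928e-05,  1.44299803e+00]), 'joint_velocities': array([-4.16365732e-04, -8.56108944e-05, -9.50439999e-04, -1.98032864e-03,
        4.87189917e-04,  1.00637206e-04]), 'tau': array([-8.11050018e-05, -3.38780308e+01,  3.20016038e+01,  2.03270302e-02,
       -4.04729471e-04,  7.31673538e-06]), 'position': array([ 0.23557752, -0.46846319,  0.23008855]), 'eef_rot': array([ 9.72998443e-01,  2.30808478e-01, -1.34178043e-04, -1.20756306e-03]), 'contact_force': array([-0.47722908,  0.78470542,  0.32189483]), 'moment': array([-0.00720897, -0.04514388,  0.0074    ]), 'grip_force': 0.0, 'opening': 1.00243522080965}
scene {'intrinsics': [[379.6001, 0.0, 278.1914], [0.0, 379.6001, 208.1208], [0.0, 0.0, 1.0]], 'distortion': [-0.0832, 0.0, 0.0, 0.0, 0.0], 'R': [[0.3462, 0.9381, -0.0086], [0.7036, -0.2657, -0.659], [-0.6205, 0.222, -0.7521]], 't': [-0.235, -0.3524, 1.3426]}
top {'intrinsics': [[465.5408, 0.0, 281.5898], [0.0, 465.5408, 211.054], [0.0, 0.0, 1.0]], 'distortion': [-0.1063, 0.0, 0.0, 0.0, 0.0], 'R': [[-0.0187, -0.9998, -0.0103], [-0.9957, 0.0195, -0.091], [0.0912, 0.0085, -0.9958]], 't': [0.0689, 0.5691, 0.9342]}
{'intrinsics': array([[352.74190492,   0.        , 283.04870029],
       [  0.        , 352.74190492, 209.32984777],
       [  0.        ,   0.        ,   1.        ]]), 'distortion': array([-0.09045261,  0.        ,  0.        ,  0.        ,  0.        ]), 'mount': array([[ 7.25663399e-04, -9.51096964e-01, -3.08891629e-01,
         8.04582869e-02],
       [ 9.99999726e-01,  7.35634733e-04,  8.41823999e-05,
         4.86792914e-04],
       [ 1.47165786e-04, -3.08891605e-01,  9.51097237e-01,
        -1.42916285e-01],
       [ 0.00000000e+00,  0.00000000e+00,  0.00000000e+00,
         1.00000000e+00]])}
```

View pics/top.png

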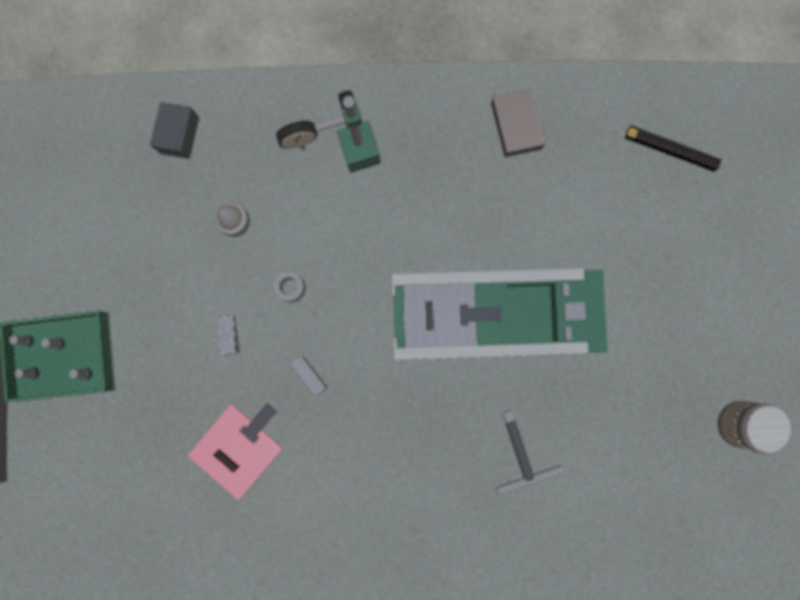

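View pics/scene.png

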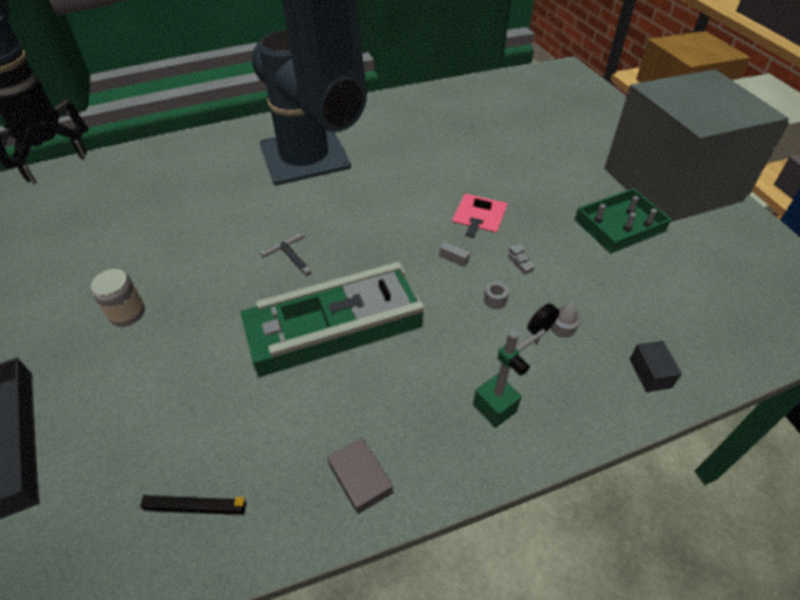

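Top view, 800x600 pixels: the case spans (393–607, 270–358) and closes to the right. The real lid is grey at (440,315), with its ridge at (430,316); the pink one at (235,452) is a decoy. Jaw candidates are the stepped piece (228,335), the plain block (309,376) and the ring (289,287). The stepped one fits, so I'll confirm it in a crop.

```bash
cat > h.py <<'E'
from station import ctrl
import cv2,numpy as np
from scipy.spatial.transform import Rotation as Ro
def toworld(name,px,z,wp=None):
    c=ctrl.calibration(name)
    n=cv2.undistortPoints(np.array([px],float).reshape(-1,1,2),c["intrinsics"],c["distortion"]).reshape(-1,2)
    d=np.c_[n,np.ones(len(n))]
    if name=="wrist":
        M=c["mount"];R=Ro.from_quat(wp[1]).as_matrix()
        d=d@(R@M[:3,:3]).T; o=np.array(wp[0])+R@M[:3,3]
    else:
        R,t=c["R"],c["t"]; d=d@R; o=-R.T@t
    z=np.broadcast_to(z,len(d))
    return o+d*((z-o[2])/d[:,2])[:,None]
E
python3 - <<'E'
from h import *
a=cv2.imread("pics/top.png")
A=cv2.resize(a[265:405,200:340],(600,600),interpolation=cv2.INTER_CUBIC)
cv2.imwrite("pics/jaw.png",A)
cv2.imwrite("pics/case.png",cv2.resize(a[255:375,380:620],(800,400),interpolation=cv2.INTER_CUBIC))
k=.7
p=lambda l:[(u*k,v*k) for u,v in l]
print(np.round(toworld("top",p([(228,335),(309,376),(289,287)]),.02),3))
print(np.round(toworld("top",p([(393,275),(583,270),(587,353),(396,359)]),.057),3))
print(np.round(toworld("top",p([(606,270),(607,352)]),.045),3))
E
```

```text
[[0.527 0.314 0.02 ]
 [0.465 0.195 0.02 ]
 [0.595 0.223 0.02 ]]
[[ 0.605  0.07   0.057]
 [ 0.607 -0.198  0.057]
 [ 0.49  -0.199  0.057]
 [ 0.488  0.068  0.057]]
[[ 0.608 -0.235  0.045]
 [ 0.491 -0.231  0.045]]
```

View pics/jaw.png

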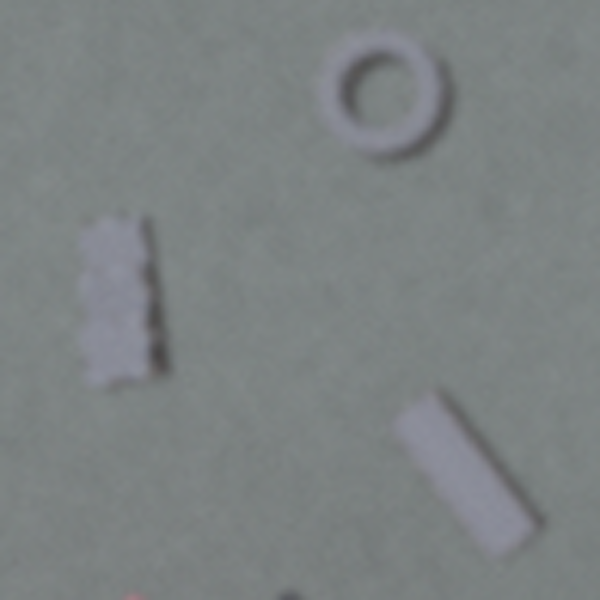

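View pics/case.png

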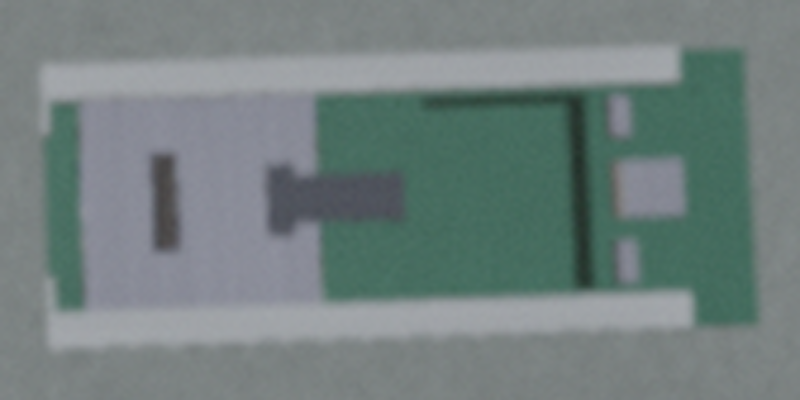

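The crop confirms it: the stepped piece is at crop (118,300), with the tall end at the bottom where the shadow is widest. The other two are a plain block and a ring. The case axis points along world −y, centre line x≈0.548. I'll go above the jaw for a wrist view.

```bash
python3 -m inch '[[[20,55,0],[0,0,-8],100],[[40,110,0],[0,0,-16],100],[[60,165,0],[0,0,-26.7],100],[[80,220,0],[0,0,-26.7],100],[[100,275,0],[0,0,-26.7],100],[[120,330,0],[0,0,-26.7],100],[[140,385,0],[0,0,-26.7],100],[[160,440,0],[0,0,-26.7],100],[[180,495,0],[0,0,-26.7],100],[[200,550,0],[0,0,-26.7],100]]' 30
python3 -m inch '[[[20,55,-20],[0,0,0],100],[[40,110,-40],[0,0,0],100],[[65,165,-60],[0,0,0],100],[[90,220,-70],[0,0,0],100],[[91,233,-80],[0,0,0],60],[[91,233,-80],[0,0,0],60],[[91,233,-80],[0,0,0],60]]'
python3 - <<'E'
from h import *
s=ctrl.read_state();print(s["position"],s["eef_rot"],s["opening"],s["contact_force"])
im=ctrl.grab_frame("wrist")[:,:,::-1]
cv2.imwrite("pics/w1.png",cv2.resize(im,(800,600),interpolation=cv2.INTER_CUBIC))
E
```

```text
t: 1.35
position: [0.4359, 0.0751, 0.2309]
eef_rot: [1.0, 0.007, -0.0, -0.003]
contact_force: [0.2, -1.1, -0.2]
opening: 1.001
grip_force: 0.0
t: 2.22
position: [0.5337, 0.1397, 0.1575]
eef_rot: [0.998, 0.051, -0.003, -0.028]
contact_force: [-0.2, -0.3, 0.6]
opening: 0.599
grip_force: 0.0
[0.53374717 0.13965264 0.15749347] [ 0.99828376  0.05108163 -0.00300187 -0.02848126] 0.5985870675846099 [-0.20954804 -0.29779265  0.597765  ]
```

View pics/w1.png

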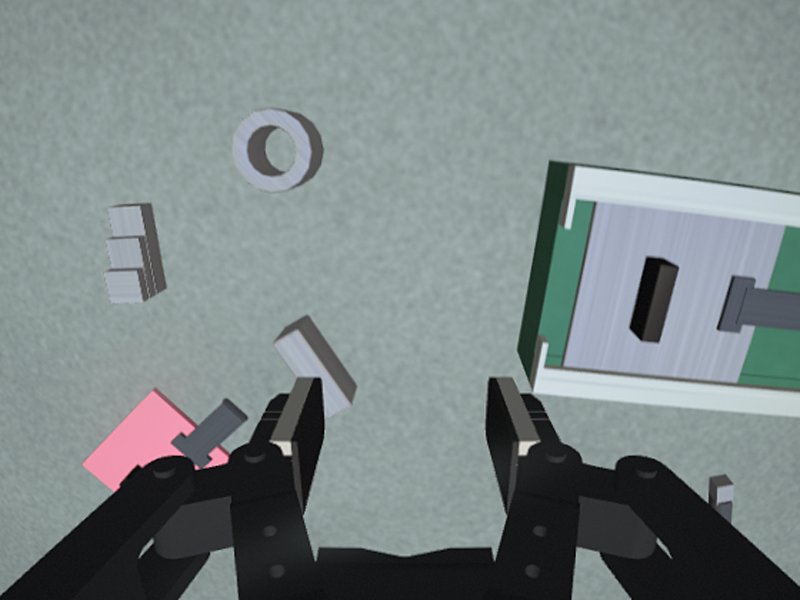

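```bash
python3 - <<'E'
from h import *
s=ctrl.read_state();print(s["joints"].round(3),s["joint_velocities"].round(3),s["position"].round(4))
w=([0.53374717,0.13965264,0.15749347],[0.99828376,0.05108163,-0.00300187,-0.02848126])
k=.7
P=lambda l,z:print((toworld("wrist",[(u*k,v*k) for u,v in l],z,w)*1e3).round(1).tolist())
P([(105,272),(140,268),(143,301),(110,303)],.03)
P([(109,206),(141,205),(144,235),(112,238)],.014)
P([(571,166),(531,391)],.057)
P([(667,262),(641,262),(632,336),(655,340),(679,265)],.068)
E
```

```text
[0.101 0.111 0.018 1.48  0.057 3.141] [-0.    -0.019 -0.012  0.021 -0.006 -0.001] [0.5341 0.1398 0.1571]
[[520.4, 325.4, 30.0], [525.4, 302.5, 30.0], [504.9, 301.9, 30.0], [500.9, 323.8, 30.0]]
[[557.1, 330.4, 14.0], [559.6, 309.2, 14.0], [541.4, 308.2, 14.0], [537.4, 329.8, 14.0]]
[[608.7, 74.9, 57.0], [490.9, 72.5, 57.0]]
[[571.3, 24.0, 68.0], [569.7, 36.4, 68.0], [532.5, 31.6, 68.0], [531.8, 19.5, 68.0], [570.6, 17.8, 68.0]]
```

The wrist view shows the jaw clearly at (130,255), tall end at the bottom; its measured size, 55.8 x 22.3 mm, fits. The last joint has hit its limit, so I'll turn the tool the other way for the equivalent half-turn grasp.

```bash
python3 -m inch '[[[0,0,0],[0,0,10],60],[[0,0,0],[0,0,20],60],[[0,0,0],[0,0,30],60],[[0,0,0],[0,0,40],60],[[0,0,0],[0,0,50],60],[[0,0,0],[0,0,60],60],[[0,0,0],[0,0,70],60],[[0,0,0],[0,0,80],60],[[0,0,0],[0,0,90],60],[[0,0,0],[0,0,90],60]]'; python3 -c "
from h import *
s=ctrl.read_state();print(s['joints'].round(3),Ro.from_quat(s['eef_rot']).as_matrix().round(3))"
```

```text
t: 3.52
position: [0.5337, 0.1397, 0.1585]
eef_rot: [0.67, 0.741, -0.022, -0.018]
contact_force: [0.4, -0.2, 0.2]
opening: 0.598
grip_force: 0.0
[ 0.135  0.176  0.092  1.544 -0.     1.605] [[-0.1    0.993 -0.056]
 [ 0.995  0.1   -0.008]
 [-0.002 -0.056 -0.998]]
```

```bash
python3 -m inch '[[[0,0,0],[0.5,-3.2,0],60]]'; python3 -m inch '[[[0,20,0],[0,0,10],60],[[0,40,0],[0,0,20],60],[[0,60,0],[0,0,30],60],[[-5,85,0],[0,0,40],60],[[-5,110,0],[0,0,50],60],[[-10,130,0],[0,0,60],60],[[-10,150,-10],[0,0,70],60],[[-10,176,-20],[0,0,80],60],[[-10,176,-30],[0,0,90.5],60],[[-10,176,-40],[0,0,91.3],60]]'; python3 - <<'E'
from h import *
s=ctrl.read_state();R=Ro.from_quat(s['eef_rot']).as_matrix();print(s['joints'].round(3),R.round(3),s["position"].round(4))
im=ctrl.grab_frame("wrist")[:,:,::-1]
cv2.imwrite("pics/w2.png",cv2.resize(im,(800,600),interpolation=cv2.INTER_CUBIC))
E
```

```text
t: 3.65
position: [0.5343, 0.1395, 0.1578]
eef_rot: [0.671, 0.741, 0.0, -0.0]
contact_force: [-0.1, 0.4, -0.0]
opening: 0.6
grip_force: 0.0
t: 4.9
position: [0.5236, 0.3158, 0.1178]
eef_rot: [-0.061, 0.998, -0.0, -0.0]
contact_force: [1.3, -0.2, 0.8]
opening: 0.601
grip_force: 0.0
[ 4.330e-01  2.770e-01  1.320e-01  1.426e+00 -1.000e-03  3.120e-01] [[-0.993 -0.121 -0.   ]
 [-0.121  0.993 -0.001]
 [ 0.    -0.001 -1.   ]] [0.5236 0.3158 0.1178]
```

View pics/w2.png

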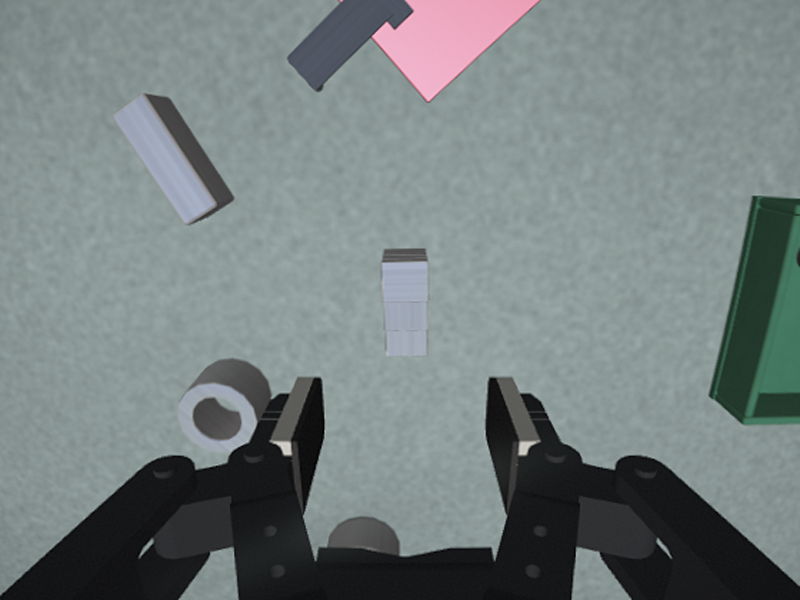

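The jaw sits at (405,308), centred between the fingers and aligned. I'll descend and grip.

```bash
python3 -m inch '[[[0,0,-30],[0,0,0],60],[[0,0,-60],[0,0,0],60],[[0,0,-85],[0,0,0],60],[[0,0,-100],[0,0,0],60],[[0,0,-108],[0,0,0],60],[[0,0,-114],[0,0,0],60],[[0,0,-114],[0,0,0],40],[[0,0,-114],[0,0,0],10],[[0,0,-114],[0,0,0],10],[[0,0,-114],[0,0,0],10]]' 40;  python3 -m inch '[[[0,0,0],[0,0,0],10],[[0,0,0],[0,0,0],10],[[0,0,0],[0,0,0],10]]'
```

```text
t: 6.2
position: [0.5244, 0.3161, 0.005]
eef_rot: [-0.062, 0.998, 0.0, 0.001]
contact_force: [-0.7, 0.1, 2.1]
opening: 0.252
grip_force: 40.0
t: 6.58
position: [0.5244, 0.3161, 0.005]
eef_rot: [-0.062, 0.998, 0.0, 0.001]
contact_force: [-0.3, -0.1, 5.4]
opening: 0.243
grip_force: 40.4
```

```bash
python3 -m inch '[[[0,0,15],[0,0,0],10],[[0,0,40],[0,0,0],10],[[0,0,80],[0,0,0],10],[[0,0,125],[0,0,0],10],[[3,-50,125],[0,0,-3],10],[[6,-100,125],[0,0,-6.3],10],[[9,-150,125],[0,0,-6.3],10],[[12,-200,125],[0,0,-6.3],10],[[15,-250,125],[0,0,-6.3],10],[[18,-300,125],[0,0,-6.3],10]]'; python3 -m inch '[[[0,-50,0],[0,0,0],10],[[0,-100,0],[0,0,0],10],[[0,-130,0],[0,0,0],10],[[0,-144,0],[0,0,0],10],[[0,-144,0],[0,0,0],10],[[0,-144,0],[0,0,0],10]]';python3 - <<'E'
from h import *
s=ctrl.read_state();R=Ro.from_quat(s['eef_rot']).as_matrix();print(R.round(3),s["position"].round(4),s["contact_force"].round(1))
print(s["position"].tolist(),s["eef_rot"].tolist())
im=ctrl.grab_frame("wrist")[:,:,::-1]
cv2.imwrite("pics/w3.png",cv2.resize(im,(800,600),interpolation=cv2.INTER_CUBIC))
E
```

```text
t: 7.82
position: [0.5404, 0.014, 0.1281]
eef_rot: [-0.008, 1.0, -0.0, -0.002]
contact_force: [-0.1, 0.6, -3.2]
opening: 0.246
grip_force: 39.7
t: 8.57
position: [0.5415, -0.127, 0.1287]
eef_rot: [-0.008, 1.0, 0.0, -0.001]
contact_force: [0.1, 1.7, -2.2]
opening: 0.248
grip_force: 39.7
[[-1.    -0.016 -0.001]
 [-0.016  1.     0.   ]
 [ 0.001  0.    -1.   ]] [ 0.5415 -0.127   0.1287] [ 0.1  1.7 -2.2]
[0.5414545778993867, -0.12699026165088623, 0.12872949587700805] [-0.008205505184511751, 0.9999660536534335, 0.00017892946345516726, -0.0007274680010646713]
```

View pics/w3.png

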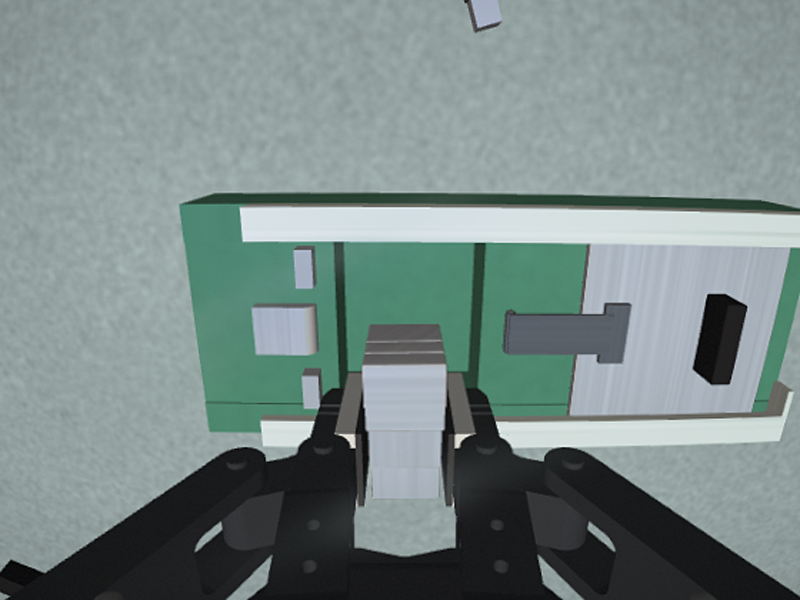

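```bash
python3 - <<'E'
from h import *
w=([0.54145,-0.12699,0.12873],[-0.0082055,0.99996605,0.000179,-0.000727])
k=.7
P=lambda l,z:print((toworld("wrist",[(u*k,v*k) for u,v in l],z,w)*1e3).round(1).tolist())
P([(335,244),(337,300),(485,244),(482,300)],.045)
P([(344,244),(474,244)],.006)
P([(181,204),(210,432)],.045)
P([(240,207),(260,445),(241,240),(262,418),(780,247),(784,440),(778,414)],.057)
P([(585,245),(569,415),(790,250),(752,412)],.05)
P([(709,294),(724,295),(712,383),(693,372)],.068)
P([(255,305),(316,355)],.0505)
E
```

```text
[[511.0, -159.1, 45.0], [538.0, -158.8, 45.0], [509.8, -90.3, 45.0], [536.9, -90.0, 45.0]]
[[519.2, -159.5, 6.0], [518.0, -89.7, 6.0]]
[[493.2, -229.3, 45.0], [612.8, -228.5, 45.0]]
[[492.8, -198.0, 57.0], [611.6, -198.3, 57.0], [507.2, -198.7, 57.0], [595.8, -195.9, 57.0], [505.0, 45.3, 57.0], [608.7, 76.8, 57.0], [592.6, 68.2, 57.0]]
[[508.2, -45.5, 50.0], [596.0, -42.1, 50.0], [507.7, 56.7, 50.0], [595.2, 58.5, 50.0]]
[[524.9, 6.9, 68.0], [525.2, 14.2, 68.0], [568.5, 18.1, 68.0], [562.8, 7.2, 68.0]]
[[539.3, -196.6, 50.5], [564.2, -168.9, 50.5]]
```

Wrist view: compartment edges at u≈335 and 485, its deck-level centre at y≈−124.6 mm and axis x≈551.6 mm; the 69 mm measured length fits. Lid origin is at −86 on the case's x, which is in range. I'll shift by (+4, +2.4) and lower the jaw.

```bash
python3 -m inch '[[[4,2.4,0],[0,0,0],10],[[4,2.4,-30],[0,0,0],10],[[4,2.4,-60],[0,0,0],10],[[4,2.4,-85],[0,0,0],10],[[4,2.4,-100],[0,0,0],10],[[4,2.4,-108],[0,0,0],10],[[4,2.4,-112],[0,0,0],10],[[4,2.4,-113],[0,0,0],10],[[4,2.4,-113],[0,0,0],10],[[4,2.4,-113],[0,0,0],10]]'
```

```text
t: 9.88
position: [0.5462, -0.1262, 0.0167]
eef_rot: [-0.007, 1.0, -0.001, 0.0]
contact_force: [-0.6, 0.4, -2.1]
opening: 0.245
grip_force: 39.7
```

```bash
python3 -m inch '[[[0,1,-1],[0,0,0],10],[[0,1,-2],[0,0,0],10],[[0,1,-3],[0,0,0],10],[[0,1,-4],[0,0,0],10],[[0,1,-4.5],[0,0,0],10],[[0,1,-4.5],[0,0,0],10]]'; python3 -m inch '[[[0,0,-0.5],[0,0,0],10],[[0,0,-0.5],[0,0,0],10]]';  python3 -m inch '[[[0,0,-0.5],[0,0,0],10],[[0,0,-0.5],[0,0,0],10]]'
```

```text
t: 10.62
position: [0.5456, -0.125, 0.0114]
eef_rot: [-0.008, 1.0, -0.0, -0.0]
contact_force: [0.1, 0.1, -2.5]
opening: 0.247
grip_force: 39.7
t: 10.88
position: [0.5458, -0.125, 0.0111]
eef_rot: [-0.008, 1.0, -0.0, -0.0]
contact_force: [-0.4, 0.6, -2.3]
opening: 0.249
grip_force: 39.8
t: 11.12
position: [0.5458, -0.125, 0.011]
eef_rot: [-0.008, 1.0, -0.0, -0.0]
contact_force: [-1.0, 0.0, 1.4]
opening: 0.249
grip_force: 40.2
```

```bash
python3 -m inch '[[[0,0,0],[0,0,0],28],[[0,0,0],[0,0,0],33],[[0,0,0],[0,0,0],33],[[0,0,10],[0,0,0],33],[[0,0,30],[0,0,0],33],[[0,0,60],[0,0,0],33],[[0,0,100],[0,0,0],33],[[0,0,120],[0,0,0],33],[[0,0,120],[0,0,0],33]]' 20
python3 - <<'E'
from h import *
s=ctrl.read_state()
print(s["position"].tolist(),s["eef_rot"].tolist())
im=ctrl.grab_frame("wrist")[:,:,::-1]
cv2.imwrite("pics/w4.png",cv2.resize(im,(800,600),interpolation=cv2.INTER_CUBIC))
E
```

```text
t: 12.25
position: [0.5476, -0.1257, 0.1337]
eef_rot: [-0.008, 1.0, -0.001, 0.003]
contact_force: [-0.3, 0.2, -0.7]
opening: 0.333
grip_force: 0.0
[0.5475945965010309, -0.1256525555993816, 0.1337102209814408] [-0.0075386686215935155, 0.9999674393785969, -0.0014154138286348115, 0.002507042424801683]
```

View pics/w4.png

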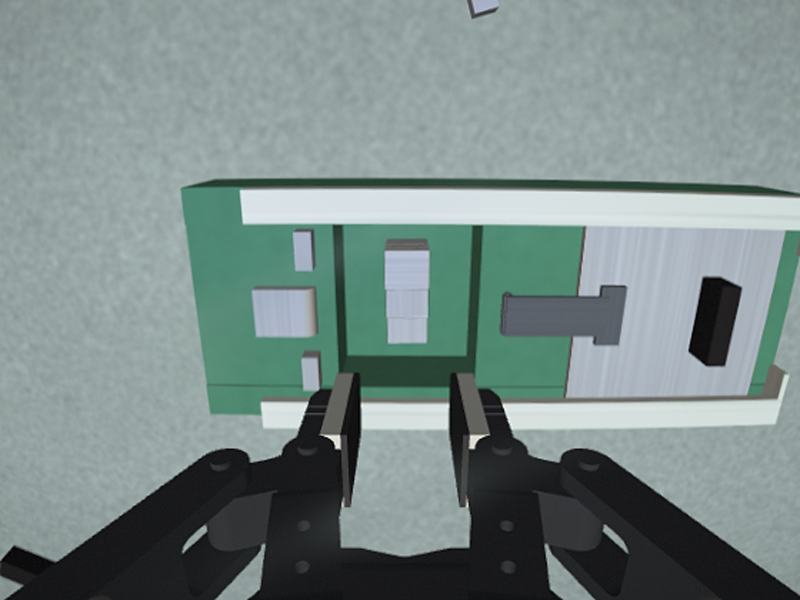

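The jaw lies flat in the compartment at (406,293), well clear of the walls. The ledge spans (253–316, 312), so the caught lid origin should be near 31 mm. Next: shut the fingers, come down behind the ridge (715,320) and push.

```bash
python3 -m inch '[[[2,50,0],[0,0,0],0],[[2,100,0],[0,0,0],0],[[3,150,0],[0,0,0],0],[[3,178,0],[0,0,0],0],[[3,178,-20],[0,0,0],0],[[3,178,-40],[0,0,0],0],[[3,178,-60],[0,0,0],0],[[3,178,-60],[0,0,0],0],[[3,178,-60],[0,0,0],0]]'
```

```text
t: 13.42
position: [0.5483, 0.053, 0.0702]
eef_rot: [-0.007, 1.0, -0.0, -0.001]
contact_force: [0.3, -0.2, 0.8]
opening: -0.001
grip_force: 0.0
```

```bash
python3 -m inch '[[[2,0,-6],[0,0,0],0],[[2,0,-12],[0,0,0],0],[[2,0,-15],[0,0,0],0],[[2,0,-15],[0,0,0],0]]'
python3 -m inch '[[[0,-3,0],[0,0,0],0],[[0,-6,0],[0,0,0],0],[[0,-9,0],[0,0,0],0],[[0,-11,0],[0,0,0],0],[[0,-13,0],[0,0,0],0],[[0,-15,0],[0,0,0],0],[[0,-17,0],[0,0,0],0],[[0,-19,0],[0,0,0],0],[[0,-21,0],[0,0,0],0]]'
```

```text
t: 13.92
position: [0.5503, 0.053, 0.0551]
eef_rot: [-0.007, 1.0, -0.0, -0.001]
contact_force: [-0.3, 0.2, 0.4]
opening: 0.001
grip_force: 0.0
t: 15.05
position: [0.5507, 0.032, 0.0555]
eef_rot: [-0.008, 1.0, -0.0, -0.0]
contact_force: [0.6, 1.6, 0.2]
opening: -0.007
grip_force: 0.7
```

```bash
python3 -m inch '[[[0,-4,0],[0,0,0],0],[[0,-8,0],[0,0,0],0],[[0,-12,0],[0,0,0],0],[[0,-16,0],[0,0,0],0],[[0,-20,0],[0,0,0],0],[[0,-24,0],[0,0,0],0],[[0,-28,0],[0,0,0],0],[[0,-32,0],[0,0,0],0],[[0,-36,0],[0,0,0],0],[[0,-40,0],[0,0,0],0]]'
python3 -m inch '[[[0,-4,0],[0,0,0],0],[[0,-8,0],[0,0,0],0],[[0,-12,0],[0,0,0],0],[[0,-16,0],[0,0,0],0],[[0,-20,0],[0,0,0],0]]'
python3 -c "
from h import *
im=ctrl.grab_frame('top')[:,:,::-1]
cv2.imwrite('pics/t2.png',cv2.resize(im[178:262,266:434],(800,400),interpolation=cv2.INTER_CUBIC))"
```

```text
t: 16.3
position: [0.5507, -0.0082, 0.0555]
eef_rot: [-0.008, 1.0, -0.0, -0.0]
contact_force: [0.3, 0.7, 0.8]
opening: 0.002
grip_force: 0.8
t: 16.92
position: [0.5507, -0.0282, 0.0555]
eef_rot: [-0.008, 1.0, -0.0, -0.0]
contact_force: [0.4, 1.1, 0.4]
opening: -0.002
grip_force: 0.8
```

View pics/t2.png

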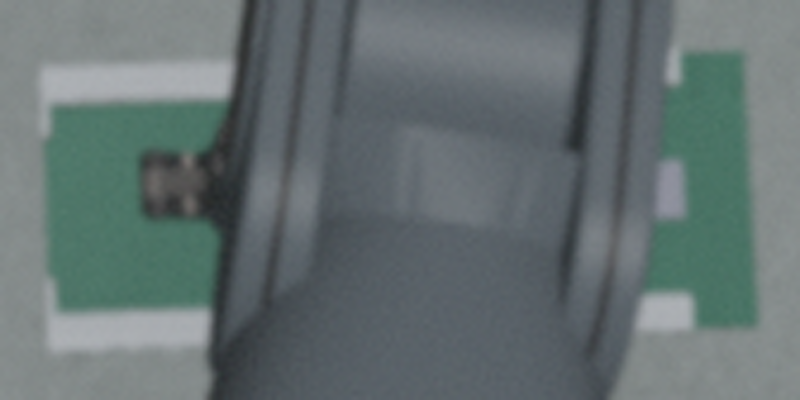

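The top view is mostly hidden by the arm, but the rear deck around (100,200) is now bare, so the lid is moving with the push. I'll continue slowly towards the ledge.

```bash
for i in 1; do python3 -m inch '[[[0,-1.5,0],[0,0,0],0],[[0,-3,0],[0,0,0],0],[[0,-4.5,0],[0,0,0],0],[[0,-6,0],[0,0,0],0],[[0,-7.5,0],[0,0,0],0],[[0,-9,0],[0,0,0],0],[[0,-10,0],[0,0,0],0]]'; done
python3 -m inch '[[[0,-1,0],[0,0,0],0],[[0,-2,0],[0,0,0],0],[[0,-3,0],[0,0,0],0],[[0,-4,0],[0,0,0],0]]'
python3 -m inch '[[[0,-1,0],[0,0,0],0],[[0,-2,0],[0,0,0],0],[[0,-3,0],[0,0,0],0],[[0,-4,0],[0,0,0],0]]'
```

```text
t: 17.85
position: [0.5507, -0.0381, 0.0555]
eef_rot: [-0.007, 1.0, -0.0, -0.0]
contact_force: [-0.4, 1.1, 0.4]
opening: 0.003
grip_force: 0.8
t: 18.35
position: [0.5507, -0.042, 0.0555]
eef_rot: [-0.008, 1.0, -0.0, -0.0]
contact_force: [-0.1, 1.2, 1.2]
opening: 0.002
grip_force: 0.8
t: 18.85
position: [0.5507, -0.046, 0.0555]
eef_rot: [-0.008, 1.0, -0.0, -0.0]
contact_force: [-0.2, 1.7, 0.5]
opening: 0.002
grip_force: 0.8
```

```bash
python3 -m inch '[[[0,-0.7,0],[0,0,0],0],[[0,-1.4,0],[0,0,0],0],[[0,-2,0],[0,0,0],0]]' | sed -n '2p;4p'
python3 -m inch '[[[0,-0.7,0],[0,0,0],0],[[0,-1.4,0],[0,0,0],0],[[0,-2,0],[0,0,0],0]]'| sed -n '2p;4p'
python3 -m inch '[[[0,-0.7,0],[0,0,0],0],[[0,-1.4,0],[0,0,0],0],[[0,-2,0],[0,0,0],0]]'| sed -n '2p;4p'
python3 -m inch '[[[0,-0.7,0],[0,0,0],0],[[0,-1.4,0],[0,0,0],0],[[0,-2,0],[0,0,0],0]]'| sed -n '2p;4p'
```

```text
position: [0.5507, -0.048, 0.0555]
contact_force: [-0.4, 0.1, 0.4]
position: [0.5507, -0.05, 0.0555]
contact_force: [-0.0, 2.0, 1.1]
position: [0.5507, -0.0508, 0.0555]
contact_force: [-0.5, 6.1, 1.7]
position: [0.5507, -0.0523, 0.0557]
contact_force: [-0.0, 5.5, 2.7]
```

```bash
python3 -m inch '[[[0,-0.7,0],[0,0,0],0],[[0,-1.4,0],[0,0,0],0],[[0,-2,0],[0,0,0],0]]'| sed -n '2p;4p'
python3 -m inch '[[[0,-1,0],[0,0,0],0],[[0,-2,0],[0,0,0],0],[[0,-3,0],[0,0,0],0]]'| sed -n '2p;4p'
python3 -m inch '[[[0,-1,0],[0,0,0],0],[[0,-2,0],[0,0,0],0],[[0,-3,0],[0,0,0],0],[[0,-4,0],[0,0,0],0]]'| sed -n '2p;4p'
python3 -m inch '[[[0,-1,0],[0,0,0],0],[[0,-2,0],[0,0,0],0],[[0,-3,0],[0,0,0],0],[[0,-4,0],[0,0,0],0]]'| sed -n '2p;4p'
```

```text
position: [0.5509, -0.0558, 0.0558]
contact_force: [0.3, 4.5, 3.0]
position: [0.551, -0.0591, 0.0557]
contact_force: [0.0, 5.7, 4.1]
position: [0.5508, -0.063, 0.0555]
contact_force: [1.7, 4.6, 3.6]
position: [0.5506, -0.067, 0.0554]
contact_force: [0.0, 4.5, 4.6]
```

```bash
python3 -m inch '[[[0,-0.6,0],[0,0,0],0],[[0,-1.2,0],[0,0,0],0],[[0,-1.8,0],[0,0,0],0],[[0,-2.4,0],[0,0,0],0],[[0,-3,0],[0,0,0],0]]'| sed -n '2p;4p'
python3 -m inch '[[[0,-0.5,0],[0,0,0],0],[[0,-1,0],[0,0,0],0]]'| sed -n '2p;4p'
python3 -m inch '[[[0,-0.5,0],[0,0,0],0],[[0,-1,0],[0,0,0],0]]'| sed -n '2p;4p'
python3 -m inch '[[[0,-0.5,0],[0,0,0],0],[[0,-1,0],[0,0,0],0]]'| sed -n '2p;4p'
```

```text
position: [0.5506, -0.07, 0.0555]
contact_force: [0.6, 4.9, 4.1]
position: [0.5506, -0.071, 0.0554]
contact_force: [0.2, 3.7, 3.7]
position: [0.5507, -0.072, 0.0555]
contact_force: [0.3, 4.8, 4.2]
position: [0.5506, -0.073, 0.0554]
contact_force: [0.8, 5.0, 3.6]
```

```bash
python3 -m inch '[[[0,-0.5,0],[0,0,0],0],[[0,-1,0],[0,0,0],0]]'| sed -n '2p;4p'
python3 -m inch '[[[0,-0.4,0],[0,0,0],0],[[0,-0.8,0],[0,0,0],0]]'| sed -n '2p;4p'
python3 -m inch '[[[0,-0.4,0],[0,0,0],0],[[0,-0.8,0],[0,0,0],0]]'| sed -n '2p;4p'
python3 -m inch '[[[0,-0.4,0],[0,0,0],0],[[0,-0.8,0],[0,0,0],0]]'| sed -n '2p;4p'
```

```text
position: [0.5507, -0.074, 0.0554]
contact_force: [1.3, 4.5, 3.4]
position: [0.5507, -0.0748, 0.0555]
contact_force: [0.7, 5.2, 3.0]
position: [0.5507, -0.0756, 0.0555]
contact_force: [0.6, 4.7, 3.1]
position: [0.5506, -0.0764, 0.0555]
contact_force: [0.6, 4.5, 4.5]
```

```bash
python3 -m inch '[[[0,-0.4,0],[0,0,0],0],[[0,-0.8,0],[0,0,0],0]]'| sed -n '2p;4p'
python3 -m inch '[[[0,-0.4,0],[0,0,0],0],[[0,-0.7,0],[0,0,0],0]]'| sed -n '2p;4p'
python3 -m inch '[[[0,-0.4,0],[0,0,0],0]]'| sed -n '2p;4p'
```

```text
position: [0.5507, -0.0772, 0.0554]
contact_force: [0.5, 5.1, 2.7]
position: [0.5507, -0.0779, 0.0555]
contact_force: [1.2, 4.7, 2.4]
position: [0.5507, -0.0783, 0.0555]
contact_force: [-0.1, 5.3, 2.7]
```

```bash
python3 -m inch '[[[0,-0.4,0],[0,0,0],0]]'| sed -n '2p;4p'
```

```text
position: [0.5507, -0.0787, 0.0555]
contact_force: [0.2, 4.2, 3.2]
```

```bash
python3 -m inch '[[[0,-0.4,0],[0,0,0],0]]'| sed -n '2p;4p'
```

```text
position: [0.5507, -0.0791, 0.0555]
contact_force: [0.4, 5.3, 4.3]
```

```bash
python3 -m inch '[[[0,-0.4,0],[0,0,0],0]]'| sed -n '2p;4p'
```

```text
position: [0.5507, -0.0795, 0.0555]
contact_force: [0.6, 5.2, 3.4]
```

```bash
python3 -m inch '[[[0,-0.4,0],[0,0,0],0]]'| sed -n '2p;4p'
```

```text
position: [0.5507, -0.0799, 0.0555]
contact_force: [1.2, 5.0, 3.0]
```

```bash
python3 -m inch '[[[0,-0.4,0],[0,0,0],0]]'| sed -n '2p;4p'
```

```text
position: [0.5506, -0.0803, 0.0555]
contact_force: [0.5, 4.6, 2.9]
```

```bash
python3 -m inch '[[[0,-0.4,0],[0,0,0],0]]'| sed -n '2p;4p'
```

```text
position: [0.5507, -0.0808, 0.0555]
contact_force: [1.6, 3.6, 3.2]
```

```bash
python3 -m inch '[[[0,-0.3,0],[0,0,0],0]]'| sed -n '2p;4p'
```

```text
position: [0.5505, -0.0816, 0.0553]
contact_force: [0.1, 2.4, 2.1]
```

```bash
python3 -m inch '[[[0,-0.3,0],[0,0,0],0]]'| sed -n '2p;4p'
```

```text
position: [0.5501, -0.0824, 0.0549]
contact_force: [0.3, 0.9, -0.9]
```

```bash
python3 -m inch '[[[0,0,0],[0,0,0],0],[[0,0,0],[0,0,0],0]]'| sed -n '2p;4p'
```

```text
position: [0.5501, -0.0818, 0.0549]
contact_force: [-0.3, -0.0, -0.0]
```

The push fell to 0, which is the click. I'll back off, rise and check.

```bash
python3 -m inch '[[[0,5,0],[0,0,0],0],[[0,12,0],[0,0,0],0],[[0,12,30],[0,0,0],0],[[0,12,70],[0,0,0],0],[[-40,-10,110],[0,0,0],0],[[-80,-30,110],[0,0,0],0],[[-80,-30,110],[0,0,0],0],[[-80,-30,110],[0,0,0],0],[[-80,-30,110],[0,0,0],0]]'
python3 - <<'E'
from h import *
s=ctrl.read_state();w=(s["position"],s["eef_rot"])
print(w)
im=ctrl.grab_frame("wrist")[:,:,::-1]
cv2.imwrite("pics/w5.png",cv2.resize(im,(800,600),interpolation=cv2.INTER_CUBIC))
E
```

```text
t: 27.48
position: [0.4713, -0.1107, 0.1651]
eef_rot: [-0.008, 1.0, -0.0, -0.0]
contact_force: [-0.3, 0.0, -0.0]
opening: -0.0
grip_force: 0.0
(array([ 0.47130815, -0.11073831,  0.16513248]), array([-8.00854259e-03,  9.99967836e-01, -2.03797455e-04, -3.85812832e-04]))
```

View pics/w5.png

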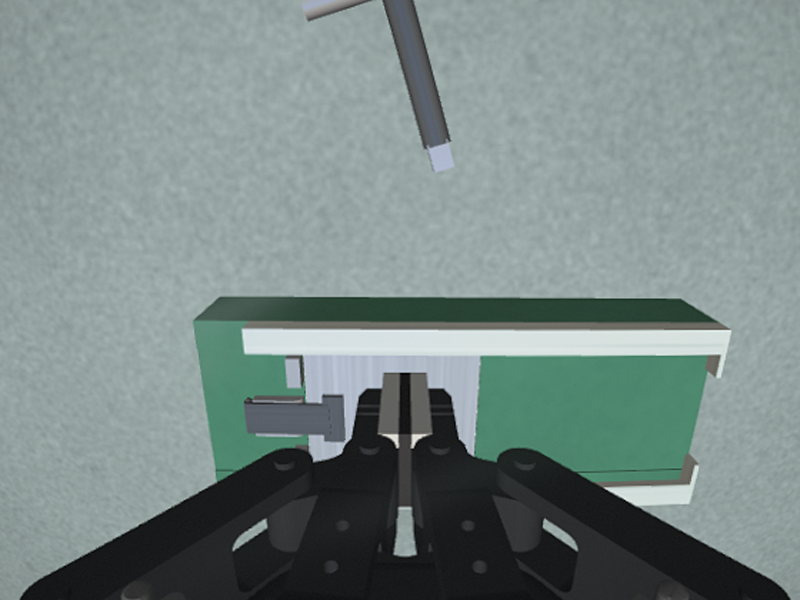

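The wrist view shows the tab nose at (245,415), past the ledge's rear edge (~252), and the lid front at the stop blocks (302,370). The force dropped from 5 N to 0 there. The lid is shut and caught, and the arm is clear.

```bash
python3 -c "
from station import ctrl
print(ctrl.close_job())"
```

```text
the job is handed in; nothing more can be done
None
```

I set the jaw flat in the compartment, slid the lid over it until the push fell from about 5 N to 0 at the click, and handed the job in at about 27.5 s with the arm clear; I did not test the catch by pulling the lid back.

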